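# Clamp the next box in the labelling cradle

## Robot

A 6-joint arm with a two-finger parallel gripper is mounted at the origin on the work surface. World frame = base frame: x ahead of the robot, y to its left, z up, the work surface at z = 0. Lengths are in m, angles in rad, forces in N, time in s.
With the tool pointing down it reaches from about 0.425 to 1.125 m from the base axis. Payload 14.9 kg.
Tool frame: the origin (TCP) lies between the finger pads; the fingertips stand 8 mm ahead of it and the grasp point (between the pads) lies 11 mm behind it; z points along the fingers, y is the line along which they close (so a half turn about z gives the same grasp; the last joint's range is limited). The gripper opens to 91 mm and grips with 3 to 60 N. Pads are 32 mm wide; open, the fingers measure 118 mm over their backs; the gripper's body (76 mm by 178 mm) begins 60 mm behind the grasp point.
Start: joints at [-1.237, 0.379, 1.734, -0, 1.028, -0.033], TCP at [0.251, -0.653, 0.222] pointing down, gripper open.
Joint ranges: [-2.77, 2.77], [-0.74, 2.19], [0, 2.66], [-1.06, 4.2], [0.31, 2.87], [-3.08, 3.08]. Speed limits (rad/s): [1.89, 1.89, 2.39, 3.14, 3.14, 3.14].

## Interface

Orientations are given as a rotation vector (axis times angle).
In Python, from rig import * gives the robot as it stands.
- The arm moves only by the shell command python3 -m jog 'ROWS' [OPENING] [FORCE]. ROWS is text: rows parted by semicolons, each of 6 numbers parted by spaces: the shift along the tool's x, y, z in mm, then the turn, a rotation vector about the tool's x, y, z in rad. A call has 1 to 20 rows; each row is the pose to reach, as a shift and turn from the pose commanded when the call began, along the tool's axes at that moment; what a row does not reach only later rows make up. A row lasts 1/8 s, in which the tool goes at most 62.5 mm and 10.7 degrees, less where a joint would pass 70% of its speed; a pose out of reach is approached as far as the arm can. A call with a gripper value outside its range is refused whole. OPENING is the opening in per cent of the stroke, from 0 (shut) to 100 (fully open), set as the call begins (- or left out, the last holds). The fingers move at their own pace and stop on an object; FORCE is the grip in N (left out, the last holds). Time passes only in rows, so rows that repeat a pose let the fingers close. It gives the time, the measured TCP pose, the force, the opening and the grip force at its end, in the units of the state.
- sense(): the state, without advancing time (a new reading comes with each control period).
- snapshot(name): name is "scene" or "top" or "wrist"; returns the picture (480x640x3 uint8, blue, green, red); there is no depth.
- get_calibration(name): a dict with "intrinsics" (3x3 intrinsics, pixels), "R" (3x3) and "t" (3): a world point X has camera coordinates R X + t. Camera axes: x right, y down, z forward; pixel columns grow to the right and rows downward; lengths in m; the calibration is good to about 2 mm. A picture is of the moment at which its call begins: read the wrist's pose just before it. get_calibration takes no time and is no camera call; for the wrist camera it gives the pose at the moment of the call.
- job_done(): hands the job in; it is judged then, once.
Trained networks look in the newest picture that a camera, given by its name, has taken for a name from the list of things; names that differ only in an ending like _2 or _b are one class to them, and where a whole thing is asked for, a point or a joint stands for the part that bears it (a point fixed in the world has none). Each returns a list of dicts, best first, with "p" (0 to 1); they miss things now and then, are a little off and sometimes report something else, mostly with a low value. They report only what shows in the picture. A call takes as long as a camera call. They do not tell look-alikes from the thing itself.
- look_for(name, camera): "point" ([row, column] in pixels, amid what is visible of it).
The state is a dict: "t": time; "joints": joint angles; "qvel": joint speeds; "tau": joint torques, N m; "tcp_pos": TCP position; "eef_rot": TCP orientation; "wrist_force": force on the tool from outside, world axes, zero at the start; "torque": the same for the moment, N m; "grip_width": finger opening in m; "grasp_force": force on a finger pad.
Only numpy, scipy, OpenCV 4.12 (cv2) and the standard library are available. Lean on these libraries where they do the work, as an engineer would, in place of code of your own. Each camera call takes 0.05 s, during which the arm holds its last target. There are 200 camera calls.

## Task

The jaw of the labelling cradle still stands where the last, shorter box left it. Pull the knob up to free its ratchet from the pawl, wind the jaw right back, let the knob down again and lay the longer black box lengthwise in the middle of the cradle, between jaw and end stop. Then ratchet the jaw in until its spring pad holds the box firmly against the stop without crushing it, and leave it held on the pawl; do not disturb the other things on the bench.

Things in the scene. Friction and masses are not known exactly. Their poses are not given: they have to be found in the camera images.
- cradle: The labelling cradle's aluminium base plate, fixed to the bench: 150 mm (its x) by 400 mm (its y), 10 mm thick; origin at the centre of its underside. The end stop, a dark steel fence square to y, 110 mm wide and 34 mm tall, stands on its +y end; the jaw comes from the -y side; the knob's upright axis is at x = 0, y = -110 mm.
- bed (a point): Point on the plate's top face where the middle of the box is to be set down: cradle x = 0, y = 83 mm, z = 10 mm. The end stop is set by hand and is NOT measured: its face stands 66 to 85 mm beyond this point (+y). The pad's face, jaw right back, stands 66 mm before it (-y). So the free length is 132 to 151 mm for the 120 mm box. Axes as the cradle's.
- jaw: The sliding jaw (aluminium block, top 46 mm above the bench) with a spring-loaded rubber-faced pad, 80 mm wide, on its front. Origin on the plate below the middle of the unpressed pad's face; +y towards the end stop. Rack and pinion: 20 mm per rad of the knob, 4.2 mm per click. Pad spring: 1 N preload, then 2.0 N per mm (8.4 N per click), bottoms at 22 mm; how far it is pressed in is not measured.
- pawl: The steel pawl, a 30 mm finger pivoted on a post beside the toothed wheel (+x side of the cradle), 26 to 31 mm above the bench; origin at its pivot. It takes the box's load. Do not force the wheel back against it: more than 60 N on it does damage (about 2 N m at the knob; letting go of the knob or dropping it gives no more than 40 N).
- knob_turn (a joint): How far the knob is wound in, rad: 0 = jaw right back (hard stop), growing clockwise seen from above, which drives the jaw to the end stop; at most 2.35; starts eight clicks in, near 1.69. Knob down, it turns only clockwise and clicks at every multiple of 0.209 (30 teeth); let go under load it runs back to the last click, to rest up to 0.04 below it. Friction 0.03 N m, drag 0.1 N m per rad/s, up to 0.02 N m over a tooth.
- knob_lift (a joint): How far the knob is pulled up, m: 0 = down, toothed wheel in the pawl; 0.009 = fully up. Weight and spring pull it down with 3.6 N at the bottom, 7.2 N at the top. Above 0.006 the wheel is clear of the pawl and turns either way; it must be held up while turned back. Let down, a tooth may land on the pawl (reads about 0.005): it drops home within the next click of turning in.
- knob_grip (a point): Middle of the knob's black T-grip, a bar 62 mm long (the point's x axis), 14 mm thick (y) and 28 mm tall: 44 to 72 mm above the bench when down, this point 60 mm. Lifts and turns with the knob; the bar lies along the cradle's x when knob_turn is 0.75. Below it the toothed wheel, 67 mm across, top 32 mm above the bench. Felt here: 0.02 N m per N of pad push, plus friction while winding in, less 0.03 to 0.06 N m when held still.
- box: The closed black rigid box to be clamped: 64 mm (its x) by 120 mm (its y), 36 mm tall, about 0.2 kg, a paper label on its lid; origin at the centre of its underside. It is firmly held when the pad presses it with 5 to 18 N (the second click after the pad begins to press is right) and crushed beyond 24 N. Starts flat on the bench, left or right of the cradle.
- roll_big: Bystander, leave alone: a white label roll standing on its end, 104 mm across, 70 mm tall; origin at the centre of its underside
- roll_small: Bystander, leave alone: a white label roll standing on its end, 76 mm across, 50 mm tall; origin at the centre of its underside
- tray_box: Bystander, leave alone: an empty black open box bottom, 110 x 150 x 34 mm; origin at the centre of its underside
- blister_insert: Bystander, leave alone: a flat black moulded insert with two raised ribs, 105 x 140 x 22 mm; origin at the centre of its underside
- marker: Bystander, leave alone: a white marker pen lying down, 130 mm long, 16 mm thick; origin at the centre of its underside
- smoother: Bystander, leave alone: a flat white plastic label smoother, 150 x 26 x 10 mm; origin at the centre of its underside
- short_box: Bystander, leave alone: a closed black box like the one to be clamped but shorter: 56 x 84 x 30 mm; the job that is finished; origin at the centre of its underside
Not all that is in view belongs to the job. Leave any green look-alike of the box alone.

How it is judged:
On the way, in this order (a step that is already met when the one before it is completed fails the run):
1. the jaw is wound right back (value of joint knob_turn below 0.3 rad), for 0.2 s.
2. the box lies flat and lengthwise on the cradle's plate, let go (z of box in the frame of cradle below 0.014 m and angle between box's own z axis and vertical below 0.07 rad and x of box in the frame of cradle between -0.015 and 0.015 m and y of box in the frame of cradle between 0.065 and 0.114 m and angle between the y axis of box and the y axis of cradle, either way round below 0.08 rad and contact force between the fingers and box below 0.1 N), for 0.2 s.
At the end, for the whole second after the job is handed in: The box lies flat and lengthwise on the plate (within 15 mm of the cradle's middle line, within 0.08 rad of square), the jaw's pad presses it against the end stop with 5 to 18 N, held by the pawl alone: knob fully down (within 1.5 mm), nothing moving, gripper clear (z of box in the frame of cradle below 0.014 m and angle between box's own z axis and vertical below 0.07 rad and x of box in the frame of cradle between -0.015 and 0.015 m and y of box in the frame of cradle between 0.065 and 0.114 m and angle between the y axis of box and the y axis of cradle, either way round below 0.08 rad and contact force between jaw and box between 5 and 18 N and value of joint knob_lift below 0.0015 m and linear speed of box below 0.01 m/s); the robot touches nothing.
It fails at once if the ratchet is forced against its pawl with more than 60 N (contact force between pawl and anything else above 60 N).
It fails at once if the jaw presses the box with more than 24 N (contact force between jaw and box above 24 N).
It fails at once if another thing on the bench is moved by more than 20 mm (distance of any of roll_big, roll_small, tray_box, blister_insert, marker, smoother, short_box from where it was at the start of the episode above 0.02 m).
It also fails if it takes over 61 s, if anything falls off the work surface, if the arm or the gripper's body presses on something with over 40 N, if the wrist force passes 120 N, or if a joint passes its speed limit or range.

## Working session

There is one attempt and no reset: what is moved stays moved. The work goes in short steps, Python scripts to look and compute and a shell command to move; the robot and the scene stay as the last step left them, time stands still between calls to the robot, and variables do not carry over. Pictures are saved under pics/ and viewed, at most 10 in all, crops included, and the job is handed in when it is done.

```bash
mkdir -p pics; ls; cat > h.py <<'E'
from rig import *
import numpy as np, cv2
from scipy.spatial.transform import Rotation as R
def ray(cam,rc,z):
    c=get_calibration(cam);K=np.array(c["intrinsics"]);Rm=np.array(c["R"]);t=np.array(c["t"])
    d=Rm.T@np.linalg.inv(K)@np.array([rc[1],rc[0],1.]);o=-Rm.T@t
    return o+d*(z-o[2])/d[2]
def proj(cam,X):
    c=get_calibration(cam);p=np.array(c["intrinsics"])@(np.array(c["R"])@np.array(X)+np.array(c["t"]));return p[:2]/p[2]
def totool(X):
    s=sense();return R.from_rotvec(s["eef_rot"]).inv().apply(np.array(X)-s["tcp_pos"])*1000
E
python3 - <<'E'
from h import *
for n in("scene","top"):
    im=snapshot(n);cv2.imwrite(f"pics/{n}0.png",im)
for n,z in(("cradle",.01),("jaw",.046),("pawl",.03),("knob_grip",.072),("box",.036),("roll_big",.07),("short_box",.03),("tray_box",.03)):
    for d in look_for(n,"top")[:3]: print(n,round(d["p"],2),np.round(d["point"]),ray("top",d["point"],z).round(3))
s=sense();print(s["t"],R.from_rotvec(s["eef_rot"]).as_matrix().round(3))
E
```

```text
pics
cradle 0.59 [255. 358.] [ 0.517 -0.045  0.01 ]
jaw 0.87 [262. 351.] [ 0.496 -0.025  0.046]
pawl 0.54 [255. 394.] [ 0.518 -0.141  0.03 ]
knob_grip 0.8 [253. 398.] [ 0.519 -0.143  0.072]
box 0.93 [329. 130.] [0.306 0.559 0.036]
box 0.77 [319. 261.] [0.34  0.211 0.036]
box 0.62 [324. 194.] [0.324 0.388 0.036]
roll_big 0.78 [156. 352.] [ 0.775 -0.023  0.07 ]
short_box 0.89 [269. 470.] [ 0.483 -0.341  0.03 ]
tray_box 0.62 [185. 443.] [ 0.709 -0.271  0.03 ]
0.5 [[ 0.933  0.359 -0.   ]
 [ 0.359 -0.933  0.   ]
 [-0.    -0.    -1.   ]]
```

View pics/top0.png

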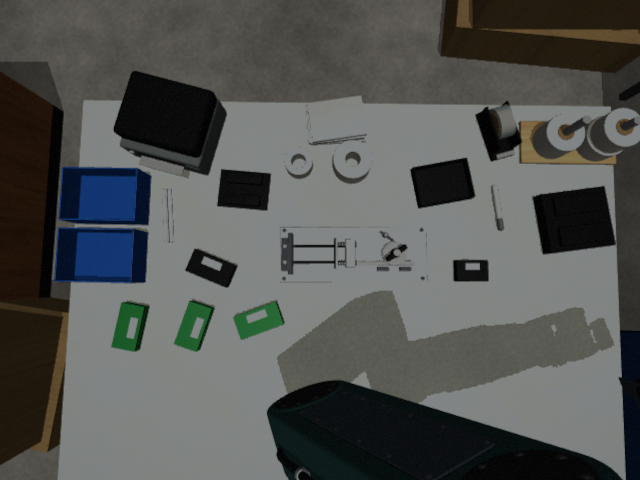

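View pics/scene0.png

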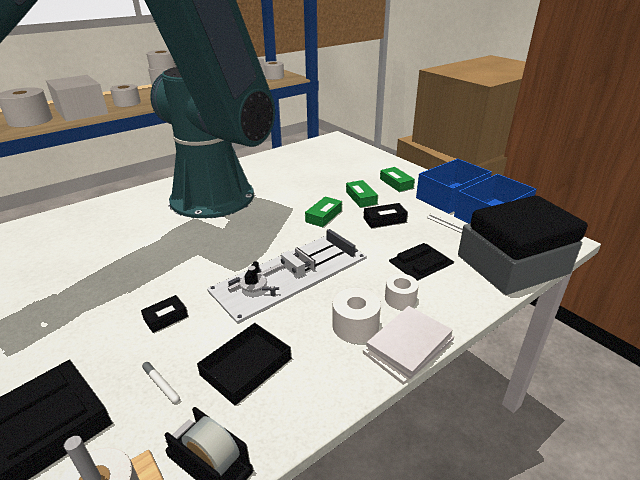

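The top view shows the black box at about (267,212), the cradle from (282,228) to (427,281) with its end stop on the left (world +y), and the knob near (252,395). The three green boxes are look-alikes.

```bash
python3 - <<'E'
from h import *
im=cv2.imread("pics/top0.png")
c=cv2.resize(im[215:295,180:435],None,fx=3.1,fy=3.1,interpolation=cv2.INTER_CUBIC);cv2.imwrite("pics/crop1.png",np.clip(c.astype(float)*1.3,0,255).astype(np.uint8))
for p,z in(((229,284),.01),((278,284),.01),((230,423),.01),((267,211),.036),((253,395),.072)): print(p,ray("top",p,z).round(3))
print(get_calibration("wrist"),sense()["tcp_pos"])
E
```

```text
(229, 284) [0.584 0.159 0.01 ]
(278, 284) [0.449 0.155 0.01 ]
(230, 423) [ 0.588 -0.222  0.01 ]
(267, 211) [0.475 0.349 0.036]
(253, 395) [ 0.52  -0.136  0.072]
{'intrinsics': array([[403.89167823,   0.        , 314.18309416],
       [  0.        , 403.89167823, 237.9105598 ],
       [  0.        ,   0.        ,   1.        ]]), 'R': array([[ 3.58379132e-01, -9.33575735e-01, -8.62368204e-04],
       [-9.07549735e-01, -3.48604620e-01,  2.34154430e-01],
       [-2.18901519e-01, -8.31334192e-02, -9.72199033e-01]]), 't': array([-0.70039803, -0.02661756,  0.38916696])} [ 0.25105068 -0.65342217  0.22190661]
```

View pics/crop1.png

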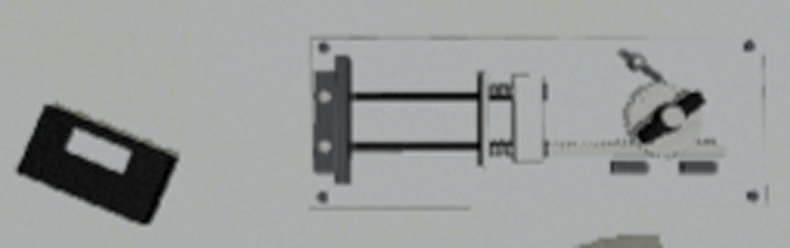

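The crop confirms it: the cradle's axes run close to the world axes, the pawl is on the +x side and the knob is near world (0.518, -0.142). I'll go above the knob with the tool's x along the bar.

```bash
python3 -m jog '432 -383 0 0 0 1.307;432 -383 0 0 0 1.307;432 -383 0 0 0 1.307;432 -383 0 0 0 1.307;432 -383 0 0 0 1.307;432 -383 0 0 0 1.307;432 -383 0 0 0 1.307;432 -383 0 0 0 1.307;432 -383 0 0 0 1.307;432 -383 20 0 0 1.307;432 -383 40 0 0 1.307;432 -383 40 0 0 1.307' 40 30
python3 - <<'E'
from h import *
im=snapshot("wrist");cv2.imwrite("pics/w1.png",im)
for n,z in(("knob_grip",.060),("jaw",.046),("pawl",.03),("cradle",.01)):
    for d in look_for(n,"wrist")[:2]: print(n,round(d["p"],2),np.round(d["point"]),ray("wrist",d["point"],z).round(3))
s=sense();print(s["t"],s["joints"],s["tcp_pos"],R.from_rotvec(s["eef_rot"]).as_matrix().round(3))
E
```

```text
t: 2.0
tcp_pos: [0.5163, -0.1404, 0.1809]
eef_rot: [2.801, -1.422, -0.004]
wrist_force: [0.8, 1.1, 0.8]
grip_width: 0.0363
grasp_force: 0.0
knob_grip 0.78 [224. 309.] [ 0.524 -0.145  0.06 ]
jaw 0.62 [216. 350.] [ 0.502 -0.166  0.046]
pawl 0.69 [209. 243.] [ 0.57 -0.12  0.03]
cradle 0.71 [200. 309.] [ 0.531 -0.154  0.01 ]
2.25 [-3.10554025e-01  1.76061662e-01  2.08577357e+00  3.56413396e-05
  8.78443880e-01  2.20115832e+00] [ 0.51727978 -0.14153691  0.18283282] [[ 0.589 -0.808  0.001]
 [-0.808 -0.589 -0.   ]
 [ 0.001 -0.001 -1.   ]]
```

View pics/w1.png

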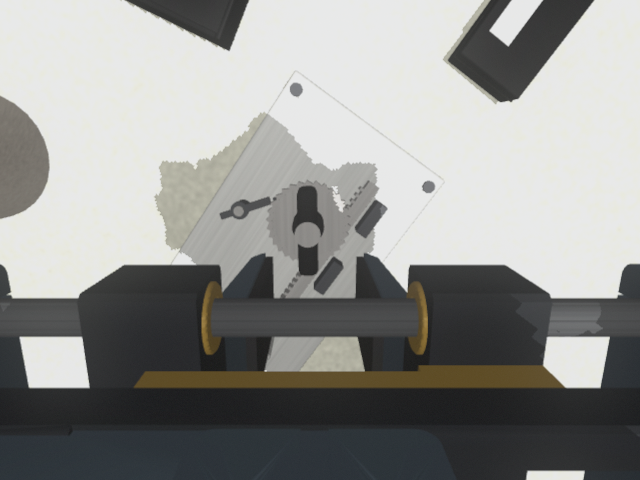

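The wrist view shows the bar from (186,307) to (275,307), upright in the image, and the plate's two -y screws at (89,296) and (187,428).

```bash
python3 - <<'E'
from h import *
for p,z in(((186,307),.072),((275,307),.06),((231,307),.072),((89,296),.01),((187,428),.01)):
  X=ray("wrist",p,z); print(p,X.round(4),totool(X).round(1))
E
```

```text
(186, 307) [ 0.5422 -0.1683  0.072 ] [ 36.2  -4.3 110.9]
(275, 307) [ 0.503  -0.1137  0.06  ] [-31.1  -4.8 122.8]
(231, 307) [ 0.524  -0.1431  0.072 ] [  5.1  -4.4 110.8]
(89, 296) [ 0.5905 -0.2186  0.01  ] [105.2 -13.7 173. ]
(187, 428) [ 0.4577 -0.2205  0.01  ] [ 28.5  94.8 172.8]
```

```bash
python3 -m jog '4 -4.5 60 0 0 0;4 -4.5 115 0 0 0;4 -4.5 136 0 0 0;4 -4.5 136 0 0 0'
python3 -m jog '0 0 0 0 0 0;0 0 0 0 0 0;0 0 0 0 0 0;0 0 0 0 0 0' 0 40; python3 -c "
from h import *
s=sense();print(s['t'],s['torque'],s['wrist_force'])"
```

```text
t: 2.75
tcp_pos: [0.5222, -0.1416, 0.0451]
eef_rot: [2.8, -1.424, -0.003]
wrist_force: [-0.4, -0.1, -0.2]
grip_width: 0.0363
grasp_force: 0.0
t: 3.25
tcp_pos: [0.5236, -0.1421, 0.0473]
eef_rot: [2.801, -1.423, 0.003]
wrist_force: [-3.4, -4.8, 7.5]
grip_width: 0.0221
grasp_force: 40.0
3.25 [-0.60435702  0.71396432 -0.02834022] [-3.36772558 -4.77939608  7.4944405 ]
```

```bash
python3 - <<'E'
from h import *
im=cv2.imread("pics/w1.png")[165:300,230:390]
cv2.imwrite("pics/crop2.png",cv2.resize(np.clip(im.astype(float)*1.6,0,255).astype(np.uint8),None,fx=4,fy=4,interpolation=cv2.INTER_CUBIC))
E
```

```text
(no output)
```

View pics/crop2.png

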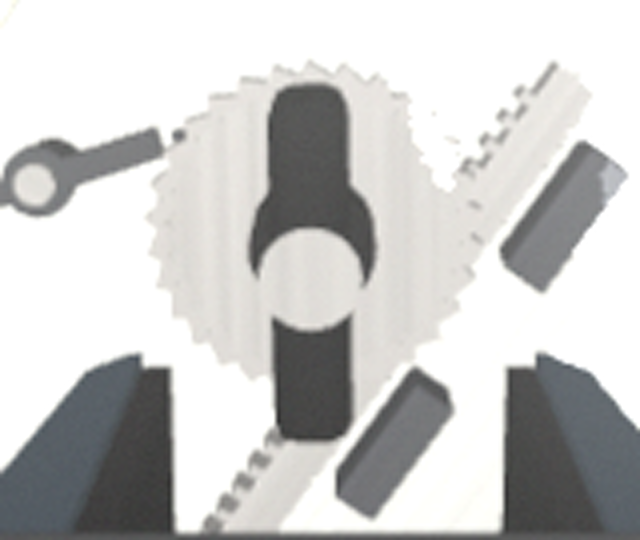

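```bash
python3 - <<'E'
import numpy as np, cv2
from h import *
# wrist calib at picture time: rebuild from current (rigid to tool)
c=get_calibration("wrist");s=sense()
Rt=R.from_rotvec(s["eef_rot"]).as_matrix();Rc=np.array(c["R"]);K=np.array(c["intrinsics"])
A=Rc@Rt; b=Rc@np.array(s["tcp_pos"])+c["t"]
M=np.array([[.589,-.808,.001],[-.808,-.589,0],[.001,-.001,-1]]);p0=np.array([.5173,-.1415,.1828])
def pr(X):
    q=K@(A@M.T@(np.array(X)-p0)+b);return (q[:2]/q[2]).round(1)
ax=s["tcp_pos"]
for z in(.036,.044,.05,.06,.072,.08,.09): print(z,pr([ax[0],ax[1],z]),pr([.5236+.031*.589,-.1421-.031*.808,z])[1],pr([.5236-.031*.589,-.1421+.031*.808,z])[1])
E
```

```text
0.036 [307.6 222.2] 182.3 260.4
0.044 [307.4 224.3] 183.4 263.3
0.05 [307.3 225.9] 184.2 265.7
0.06 [307.  228.7] 185.7 269.7
0.072 [306.7 232.4] 187.6 275.0
0.08 [306.5 235. ] 189.0 278.7
0.09 [306.2 238.5] 190.9 283.7
```

Width reads 22 mm, so the fingertips are on the collar under the bar (below about 44 mm). I'll open, go 8 mm higher and close again.

```bash
python3 -m jog '0 0 0 0 0 0;0 0 -7 0 0 0;0 0 -7 0 0 0' 40; python3 -m jog '0 0 0 0 0 0;0 0 0 0 0 0;0 0 0 0 0 0;0 0 0 0 0 0' 0 40; python3 -c "
from h import *
s=sense();print(s['t'],s['torque'],s['wrist_force'])"
```

```text
t: 3.62
tcp_pos: [0.5235, -0.1417, 0.0539]
eef_rot: [-2.801, 1.423, -0.002]
wrist_force: [-0.4, 0.6, -0.3]
grip_width: 0.0365
grasp_force: 0.0
t: 4.12
tcp_pos: [0.5229, -0.1416, 0.0529]
eef_rot: [2.801, -1.423, -0.0]
wrist_force: [0.1, 0.7, 2.0]
grip_width: 0.021
grasp_force: 40.0
4.125 [ 0.14416621  0.07680922 -0.01029018] [0.06406547 0.66560857 2.00228896]
```

```bash
python3 -m jog '0 0 0 0 0 0;0 0 -6 0 0 0;0 0 -6 0 0 0' 40; python3 -m jog '0 0 0 0 0 0;0 0 0 0 0 0;0 0 0 0 0 0;0 0 0 0 0 0' 0 40; python3 -c "
from h import *
s=sense();print(s['t'],s['torque'],s['wrist_force'],s['joints'])"
```

```text
t: 4.5
tcp_pos: [0.5233, -0.1417, 0.0595]
eef_rot: [-2.801, 1.423, -0.001]
wrist_force: [0.6, 0.1, 0.5]
grip_width: 0.0365
grasp_force: 0.0
t: 5.0
tcp_pos: [0.5229, -0.1416, 0.0589]
eef_rot: [2.801, -1.423, -0.0]
wrist_force: [0.0, 0.2, -0.4]
grip_width: 0.0137
grasp_force: 40.0
5.0 [ 0.17245657 -0.03245026  0.03039884] [ 0.03004086  0.23209881 -0.40558897] [-3.07423466e-01  3.93065000e-01  2.10292499e+00  9.12724616e-06
  6.45731023e-01  2.20358186e+00]
```

Now the bar is gripped (13.7 mm). I'll lift it 8.5 mm.

```bash
python3 -m jog '0 0 -4 0 0 0;0 0 -8.5 0 0 0;0 0 -8.5 0 0 0;0 0 -8.5 0 0 0;0 0 -8.5 0 0 -0.15;0 0 -8.5 0 0 -0.3' - 50; python3 -c "
from h import *
s=sense();print(s['t'],s['torque'],s['wrist_force'],s['grip_width'])"
```

```text
t: 5.75
tcp_pos: [0.5232, -0.1413, 0.0674]
eef_rot: [-2.983, 0.982, -0.001]
wrist_force: [5.5, 5.7, -7.6]
grip_width: 0.0136
grasp_force: 50.0
5.75 [ 1.31097411 -0.98429866 -0.18368357] [ 5.50850002  5.73182281 -7.56476725] 0.013616244723712343
```

```bash
python3 -m jog '0 0 0 0 0 -0.18;0 0 0 0 0 -0.36;0 0 0 0 0 -0.54;0 0 0 0 0 -0.72;0 0 0 0 0 -0.9' ; python3 -c "
from h import *
s=sense();print(s['t'],s['torque'],s['wrist_force'],s['grip_width'])"
```

```text
t: 6.38
tcp_pos: [0.5235, -0.14, 0.0674]
eef_rot: [-3.112, -0.413, -0.002]
wrist_force: [9.0, 21.6, -6.9]
grip_width: 0.0139
grasp_force: 50.0
6.375 [ 4.51464911 -1.8530068  -0.22437406] [ 8.99716014 21.63377855 -6.91019713] 0.013896900938510258
```

```bash
python3 -m jog '1 -1.5 0 0 0 -0.1;1.7 -2.6 0 0 0 -0.2;1.7 -2.6 0 0 0 -0.32;1.7 -2.6 0 0 0 -0.42;1.7 -2.6 0 0 0 -0.42' ; python3 -c "
from h import *
s=sense();print(s['t'],s['torque'],s['wrist_force'],s['grip_width'],R.from_rotvec(s['eef_rot']).as_matrix()[:2,0])"
```

```text
t: 7.0
tcp_pos: [0.5235, -0.1383, 0.0671]
eef_rot: [-2.961, -1.046, 0.001]
wrist_force: [0.1, 3.2, -5.9]
grip_width: 0.0138
grasp_force: 50.0
7.0 [ 0.67412427 -0.15951521  0.07159571] [ 0.08690759  3.22955163 -5.87820645] 0.013809018161008428 [0.7780845  0.62815946]
```

```bash
python3 -m jog '0 0 4 0 0 0;0 0 8.5 0 0 0;0 0 8.5 0 0 0'; python3 -m jog '0 0 0 0 0 0;0 0 0 0 0 0;0 0 -60 0 0 0;40 -60 -115 0 0 -0.18;80 -105 -150 0 0 -0.36;120 -150 -150 0 0 -0.526;268 -409 -150 0 0 -0.526;268 -409 -150 0 0 -0.526;268 -409 -150 0 0 -0.526;268 -409 -150 0 0 -0.526;268 -409 -150 0 0 -0.526;268 -409 -150 0 0 -0.526;268 -409 -150 0 0 -0.526;268 -409 -150 0 0 -0.526' 100
python3 - <<'E'
from h import *
im=snapshot("wrist");cv2.imwrite("pics/w2.png",im)
for d in look_for("box","wrist")[:2]: print(round(d["p"],2),np.round(d["point"]),ray("wrist",d["point"],.036).round(3))
s=sense();print(s["t"],s["joints"].round(2),s["tcp_pos"],s["wrist_force"],R.from_rotvec(s["eef_rot"]).as_matrix().round(3))
h=cv2.inRange(im,(0,0,0),(75,75,75));
k=0
for c in cv2.findContours(h,cv2.RETR_EXTERNAL,2)[0]:
    if cv2.contourArea(c)>3000: r=cv2.minAreaRect(c);print(r,cv2.contourArea(c))
im=snapshot("top");cv2.imwrite("pics/top1.png",im)
E
```

```text
t: 7.38
tcp_pos: [0.5236, -0.1384, 0.0589]
eef_rot: [-2.962, -1.044, 0.001]
wrist_force: [-3.4, 4.6, 1.5]
grip_width: 0.0139
grasp_force: 50.0
t: 9.12
tcp_pos: [0.4755, 0.3466, 0.2088]
eef_rot: [2.589, 1.78, -0.001]
wrist_force: [-0.2, 0.0, 0.3]
grip_width: 0.0912
grasp_force: 0.0
0.88 [41. 49.] [0.336 0.549 0.036]
0.8 [230. 130.] [0.326 0.395 0.036]
9.225 [ 0.59  0.22  1.97 -0.    0.95  0.96] [0.47560128 0.34661092 0.20895182] [-0.23626909 -0.40480464  0.04272117] [[ 0.358  0.934 -0.   ]
 [ 0.934 -0.358 -0.   ]
 [-0.     0.    -1.   ]]
((309.0, 209.5), (139.0, 76.0), 90.0) 10166.5
((319.5, 293.9999694824219), (369.99993896484375, 638.9998779296875), 90.0) 118094.5
((611.0, 36.5), (73.0, 56.0), 90.0) 3424.0
```

View pics/w2.png

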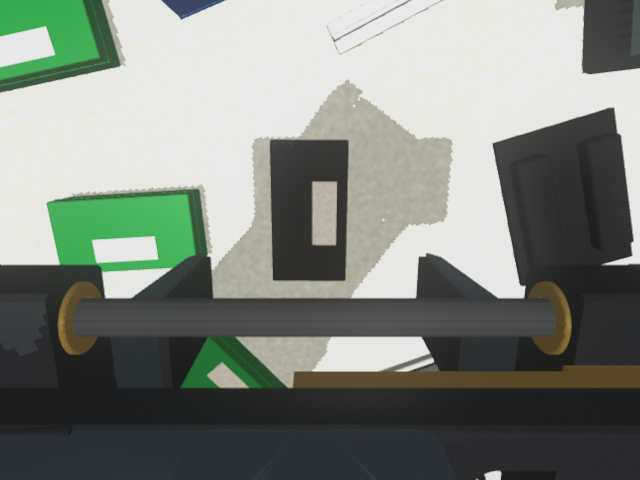

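The wrist view shows the black box upright at columns 270–348, rows 140–280, aligned with the tool. The gap between the fingers is clear.

```bash
python3 - <<'E'
from h import *
for p in((140,270),(140,348),(280,273),(280,346)):
  X=ray("wrist",p,.036); print(p,X.round(4),totool(X).round(1))
E
```

```text
(140, 270) [0.4658 0.4205 0.036 ] [ 65.3 -35.7 173. ]
(140, 348) [0.5245 0.398  0.036 ] [ 65.3  27.2 173. ]
(280, 273) [0.4227 0.3095 0.036 ] [-53.7 -36.1 173. ]
(280, 346) [0.4823 0.2866 0.036 ] [-53.7  27.8 173. ]
```

```bash
python3 -m jog '5.8 -4.2 60 0 0 0;5.8 -4.2 120 0 0 0;5.8 -4.2 165 0 0 0;5.8 -4.2 185 0 0 0;5.8 -4.2 194 0 0 0;5.8 -4.2 194 0 0 0'; python3 -m jog '0 0 0 0 0 0;0 0 0 0 0 0;0 0 0 0 0 0;0 0 0 0 0 0' 0 25; python3 - <<'E'
from h import *
s=sense();print(s["t"],s["tcp_pos"],s["wrist_force"],R.from_rotvec(s["eef_rot"]).as_matrix().round(3))
E
```

```text
t: 10.02
tcp_pos: [0.474, 0.3551, 0.0158]
eef_rot: [-2.588, -1.781, -0.002]
wrist_force: [-0.4, 0.4, -0.6]
grip_width: 0.0912
grasp_force: 0.0
t: 10.52
tcp_pos: [0.4736, 0.3551, 0.0155]
eef_rot: [2.588, 1.781, 0.001]
wrist_force: [-0.8, -1.8, 7.3]
grip_width: 0.0639
grasp_force: 25.0
10.525 [0.47361634 0.35505593 0.01551735] [-0.7615482  -1.81927758  7.25092641] [[ 0.357  0.934  0.001]
 [ 0.934 -0.357  0.   ]
 [ 0.001  0.    -1.   ]]
```

```bash
python3 -m jog '0 0 -40 0 0 0;0 0 -90 0 0 -0.05;-45 25 -124 0 0 -0.15;-262 151 -124 0 0 -0.379;-262 151 -124 0 0 -0.379;-262 151 -124 0 0 -0.379;-262 151 -124 0 0 -0.379;-262 151 -124 0 0 -0.379;-262 151 -124 0 0 -0.379;-262 151 -124 0 0 -0.379'
python3 - <<'E'
from h import *
im=snapshot("wrist");cv2.imwrite("pics/w3.png",im)
s=sense();print(s["t"],s["tcp_pos"],s["wrist_force"],s["grip_width"],R.from_rotvec(s["eef_rot"]).as_matrix().round(3))
E
```

```text
t: 11.78
tcp_pos: [0.5207, 0.0573, 0.1389]
eef_rot: [-2.204, -2.238, 0.0]
wrist_force: [-0.3, 0.2, -1.5]
grip_width: 0.064
grasp_force: 25.0
11.825 [0.52066787 0.05737816 0.13887803] [-0.2310232  -0.98756193 -2.12943258] 0.06413225540171288 [[-0.016  1.    -0.   ]
 [ 1.     0.016  0.   ]
 [ 0.    -0.    -1.   ]]
```

View pics/w3.png

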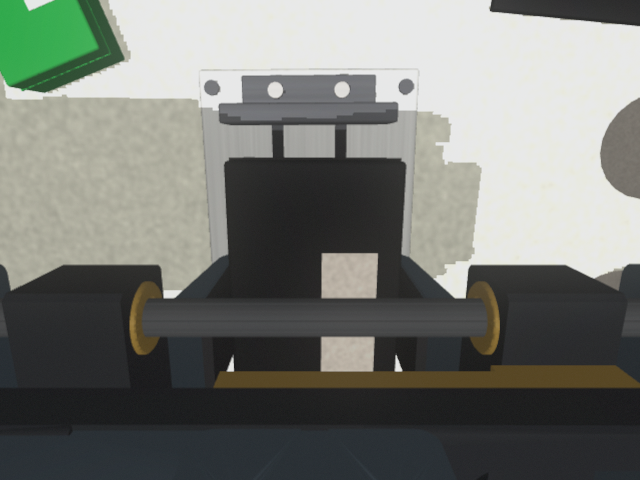

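```bash
python3 - <<'E'
from h import *
for p,z in(((87,211),.01),((86,406),.01),((118,308),.044),((124,308),.01),((162,228),.16),((162,404),.16)):
  X=ray("wrist",p,z); print(p,X.round(4),totool(X).round(1))
E
```

```text
(87, 211) [0.4487 0.1566 0.01  ] [100.4 -70.4 128.9]
(86, 406) [0.5812 0.1593 0.01  ] [101.   62.2 128.9]
(118, 308) [0.5155 0.1356 0.044 ] [78.3 -4.  94.9]
(124, 308) [0.515  0.1334 0.01  ] [ 76.1  -4.5 128.9]
(162, 228) [0.49   0.1145 0.16  ] [ 57.6 -29.7 -21.1]
(162, 404) [0.5505 0.1155 0.16  ] [ 57.6  30.7 -21.1]
```

The end stop face is about 80 mm beyond the bed, and the box is square to the plate. I'll lower it, biased a few mm towards the stop.

```bash
python3 -m jog '3 -2 40 0 0 0;3 -2 75 0 0 0;3 -2 95 0 0 0;3 -2 106 0 0 0;3 -2 112 0 0 0;3 -2 112.5 0 0 0'; python3 - <<'E'
from h import *
s=sense();print(s["t"],s["tcp_pos"],s["wrist_force"])
E
```

```text
t: 12.58
tcp_pos: [0.5191, 0.0594, 0.0266]
eef_rot: [2.205, 2.237, 0.0]
wrist_force: [0.5, 0.1, -2.4]
grip_width: 0.064
grasp_force: 25.0
12.575 [0.51907905 0.05941517 0.02664945] [ 0.53910892  0.07479946 -2.35764332]
```

```bash
python3 -m jog '0 0 1 0 0 0;0 0 1 0 0 0'; python3 -m jog '0 0 0 0 0 0;0 0 0 0 0 0;0 0 0 0 0 0;0 0 -40 0 0 0;-40 0 -100 0 0 0;-95 0 -150 0 0 0;-120 0 -170 0 0 0;-120 0 -170 0 0 0' 100
python3 - <<'E'
from h import *
im=snapshot("wrist");cv2.imwrite("pics/w4.png",im)
s=sense();print(s["t"],s["tcp_pos"],s["wrist_force"],s["joints"].round(2),R.from_rotvec(s["eef_rot"]).as_matrix().round(3))
E
```

```text
t: 12.82
tcp_pos: [0.5192, 0.0592, 0.0259]
eef_rot: [2.205, 2.237, 0.001]
wrist_force: [-0.5, -0.4, -1.6]
grip_width: 0.0638
grasp_force: 25.0
t: 13.82
tcp_pos: [0.522, -0.063, 0.1982]
eef_rot: [2.206, 2.231, 0.004]
wrist_force: [-0.1, -0.2, 0.5]
grip_width: 0.0911
grasp_force: 0.0
13.875 [ 0.5209969  -0.06174089  0.19643094] [-0.05796501  0.75856616 -0.91485965] [-0.16  0.14  2.1   0.    0.9  -0.17] [[-0.012  1.     0.002]
 [ 1.     0.012 -0.   ]
 [-0.     0.002 -1.   ]]
```

View pics/w4.png

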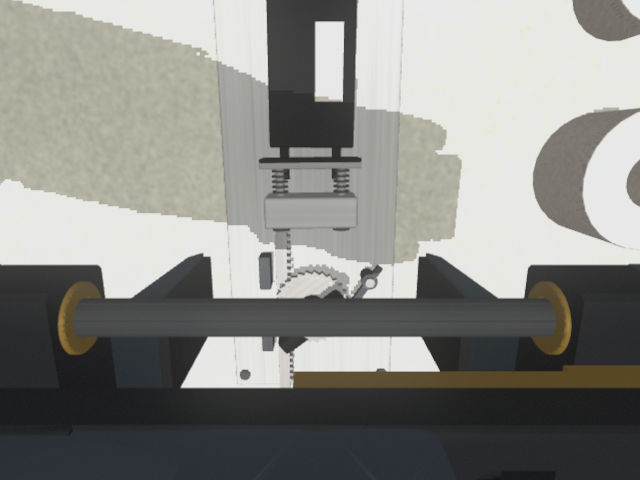

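The box lies square in the cradle with a gap of several mm to the pad at row 160. The knob is still at its wound-back angle, so I'll grip it again.

```bash
python3 -m jog '-60 1.6 0 0 0 0.18;-76.6 1.6 0 0 0 0.36;-76.6 1.6 0 0 0 0.54;-76.6 1.6 20 0 0 0.72;-76.6 1.6 40 0 0 0.904;-76.6 1.6 80 0 0 0.904;-76.6 1.6 115 0 0 0.904;-76.6 1.6 130 0 0 0.904;-76.6 1.6 137 0 0 0.904;-76.6 1.6 137 0 0 0.904' 40; python3 -m jog '0 0 0 0 0 0;0 0 0 0 0 0;0 0 0 0 0 0;0 0 0 0 0 0' 0 50; python3 - <<'E'
from h import *
s=sense();m=R.from_rotvec(s["eef_rot"]).as_matrix();print(s["t"],s["tcp_pos"],s["wrist_force"],s["torque"],np.arctan2(m[1,0],m[0,0]))
E
```

```text
t: 15.12
tcp_pos: [0.5234, -0.1372, 0.0587]
eef_rot: [2.961, 1.049, 0.0]
wrist_force: [0.6, 0.0, -0.7]
grip_width: 0.0364
grasp_force: 0.0
t: 15.62
tcp_pos: [0.5237, -0.1376, 0.059]
eef_rot: [2.961, 1.049, 0.001]
wrist_force: [0.4, -1.6, 6.6]
grip_width: 0.0135
grasp_force: 50.0
15.625 [ 0.52370501 -0.13764202  0.05898285] [ 0.43523089 -1.56398625  6.64725896] [-0.34136422  0.02217484  0.03194498] 0.6808129947911302
```

```bash
cat > k.py <<'E'
from h import *
T=[];F=[]
s=sense();m=R.from_rotvec(s["eef_rot"]).as_matrix()
print("t",round(s["t"],2),"knob",round(.768-np.arctan2(m[1,0],m[0,0]),3),"F",s["wrist_force"].round(1),"M",s["torque"].round(3),"z",round(s["tcp_pos"][2],4),"g",round(s["grip_width"],4), "tau6",round(s["tau"][5],3))
E
python3 -m jog '0 0 0 0 0 0.15;0 0 0 0 0 0.3;0 0 0 0 0 0.45;0 0 0 0 0 0.6;0 0 0 0 0 0.75;0 0 0 0 0 0.85;0 0 0 0 0 0.85' >/dev/null; python3 k.py; python3 -m jog '0 0 0 0 0 0.03;0 0 0 0 0 0.06;0 0 0 0 0 0.06'>/dev/null; python3 k.py
```

```text
t 16.5 knob 0.938 F [ -0.  -19.9   1.1] M [-4.101  0.11   0.034] z 0.0591 g 0.0138 tau6 0.905
t 16.88 knob 0.996 F [ -0.  -21.1  -0.1] M [-4.433  0.216  0.016] z 0.0591 g 0.0135 tau6 0.293
```

```bash
python3 -m jog '0.5 2.2 0 0 0 0.03;0.5 2.2 0 0 0 0.06;0.5 2.2 0 0 0 0.06'>/dev/null; python3 k.py;for i in 1; do python3 -m jog '0 0 0 0 0 0.03;0 0 0 0 0 0.06;0 0 0 0 0 0.06'>/dev/null; python3 k.py; done;  python3 -m jog '0 0 0 0 0 0.03;0 0 0 0 0 0.06;0 0 0 0 0 0.06'>/dev/null; python3 k.py
```

```text
t 17.25 knob 1.058 F [ 2.6 -6.6  5.6] M [-1.165 -0.481 -0.055] z 0.059 g 0.0141 tau6 0.24
t 17.62 knob 1.118 F [ 2.5 -7.1  5.2] M [-1.512 -0.414  0.004] z 0.059 g 0.0135 tau6 0.253
t 18.0 knob 1.178 F [ 1.7 -8.6  5.8] M [-1.833 -0.249  0.019] z 0.059 g 0.0134 tau6 0.255
```

```bash
python3 -m jog '0 1 0 0 0 0.03;0 1 0 0 0 0.06;0 1 0 0 0 0.06'>/dev/null; python3 k.py; python3 -m jog '0 0 0 0 0 0.03;0 0 0 0 0 0.06;0 0 0 0 0 0.06'>/dev/null; python3 k.py;  python3 -m jog '0 0 0 0 0 0.03;0 0 0 0 0 0.06;0 0 0 0 0 0.06'>/dev/null; python3 k.py
```

```text
t 18.38 knob 1.238 F [ 4.1 -2.5  5.7] M [-0.448 -0.838 -0.049] z 0.059 g 0.0138 tau6 0.177
t 18.75 knob 1.298 F [ 2.9 -4.4  5. ] M [-0.716 -0.758  0.034] z 0.059 g 0.0137 tau6 0.238
t 19.12 knob 1.358 F [ 2.6 -5.2  6.5] M [-0.984 -0.587  0.107] z 0.059 g 0.0133 tau6 0.3
```

```bash
python3 -m jog '0 0 0 0 0 0.03;0 0 0 0 0 0.05;0 0 0 0 0 0.05'>/dev/null; python3 k.py; python3 -m jog '0 0 0 0 0 0.03;0 0 0 0 0 0.05;0 0 0 0 0 0.05;0 0 0 0 0 0.05'>/dev/null; python3 k.py
```

```text
t 19.5 knob 1.408 F [ 2.8 -7.   6.5] M [-1.166 -0.489  0.083] z 0.059 g 0.0136 tau6 0.267
t 20.0 knob 1.457 F [ 0.6 -7.8  5.5] M [-1.482 -0.354  0.031] z 0.059 g 0.014 tau6 0.084
```

```bash
cat >> k.py <<'E'
M=[]
for i in range(6): snapshot("top"); M.append(sense()["torque"][2])
print("avg",np.mean(M).round(3),np.std(M).round(3),"wrist width",sense()["tcp_pos"].round(4))
E
python3 k.py; python3 -m jog '0 0 0 0 0 0.03;0 0 0 0 0 0.06;0 0 0 0 0 0.06'>/dev/null; python3 k.py
```

```text
t 20.0 knob 1.457 F [ 0.6 -7.8  5.5] M [-1.482 -0.354  0.031] z 0.059 g 0.014 tau6 0.084
avg 0.095 0.023 wrist width [ 0.5237 -0.1411  0.059 ]
t 20.68 knob 1.517 F [ 1.2 -8.5  6.2] M [-1.663 -0.222  0.163] z 0.059 g 0.0139 tau6 0.434
avg 0.168 0.022 wrist width [ 0.5236 -0.1412  0.059 ]
```

```bash
python3 -m jog '0 1 0 0 0 0.03;0 1 0 0 0 0.06;0 1 0 0 0 0.06'>/dev/null; python3 k.py; python3 -m jog '0 0 0 0 0 0.03;0 0 0 0 0 0.06;0 0 0 0 0 0.06'>/dev/null; python3 k.py
```

```text
t 21.35 knob 1.578 F [ 4.  -3.   5.5] M [-0.465 -0.929  0.164] z 0.059 g 0.0139 tau6 0.459
avg 0.211 0.014 wrist width [ 0.5233 -0.1415  0.059 ]
t 22.02 knob 1.638 F [ 3.6 -4.3  4.6] M [-0.712 -0.84   0.181] z 0.059 g 0.0136 tau6 0.488
avg 0.232 0.033 wrist width [ 0.5232 -0.1417  0.059 ]
```

```bash
python3 -m jog '0 0 0 0 0 -0.05;0 0 0 0 0 -0.1;0 0 0 0 0 -0.14;0 0 0 0 0 -0.14'>/dev/null; python3 k.py; python3 -m jog '0 0 0 0 0 0;0 0 0 0 0 0;0 0 -50 0 0 0;0 0 -90 0 0 -0.18;-20 -25 -137 0 0 -0.36;-55 -58 -137 0 0 -0.54;-55 -58 -137 0 0 -0.72;-55 -58 -137 0 0 -2.31;-55 -58 -137 0 0 -2.31;-55 -58 -137 0 0 -2.31;-55 -58 -137 0 0 -2.31;-55 -58 -137 0 0 -2.31;-55 -58 -137 0 0 -2.31;-55 -58 -137 0 0 -2.31;-55 -58 -137 0 0 -2.31;-55 -58 -137 0 0 -2.31;-55 -58 -137 0 0 -2.31;-55 -58 -137 0 0 -2.31' 40
python3 - <<'E'
from h import *
a=cv2.imread("pics/w4.png");im=snapshot("wrist");cv2.imwrite("pics/w5.png",im)
s=sense();print(s["t"],s["tcp_pos"],R.from_rotvec(s["eef_rot"]).as_matrix().round(3))
c=np.hstack([x[0:360,230:400] for x in(a,im)])
cv2.imwrite("pics/cmp.png",cv2.resize(c,None,fx=1.66,fy=1.66,interpolation=cv2.INTER_CUBIC))
E
```

```text
t 22.82 knob 1.497 F [ 6.8 -0.7  4.6] M [-0.107 -1.201  0.186] z 0.059 g 0.0137 tau6 -0.131
avg 0.199 0.036 wrist width [ 0.5234 -0.1414  0.059 ]
t: 25.38
tcp_pos: [0.5195, -0.0613, 0.1953]
eef_rot: [-2.213, -2.23, 0.0]
wrist_force: [-0.5, -0.2, -0.1]
grip_width: 0.0366
grasp_force: 0.0
25.425 [ 0.51956294 -0.06134882  0.19529798] [[-0.008  1.    -0.   ]
 [ 1.     0.008  0.   ]
 [ 0.    -0.    -1.   ]]
```

View pics/cmp.png

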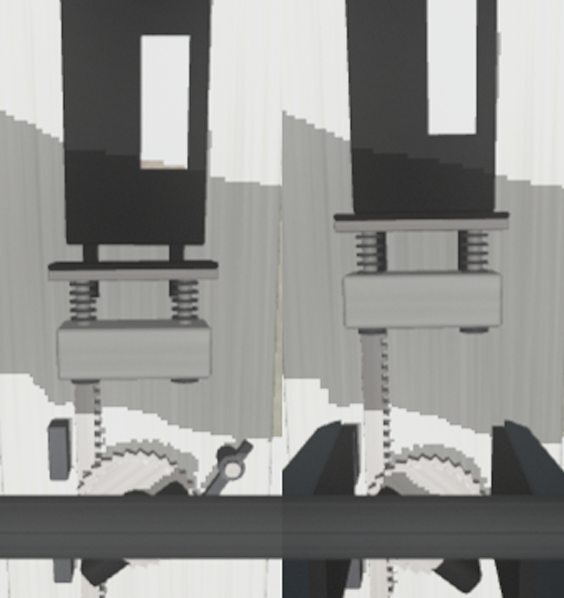

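```bash
python3 - <<'E'
from h import *
c=get_calibration("wrist");s=sense();Rt=R.from_rotvec(s["eef_rot"]).as_matrix();Rc=np.array(c["R"]);K=np.array(c["intrinsics"])
A=Rc@Rt;b=Rc@s["tcp_pos"]+c["t"]
M4=R.from_matrix([[-.012,1,.002],[1,.012,0],[0,.002,-1]]).as_matrix();p4=np.array([.5210,-.0617,.1964])
def Y(u,v,z,M,p):
    Rw=A@M.T;t=b-Rw@p;o=-Rw.T@t;d=Rw.T@np.linalg.inv(K)@[u,v,1];return (o+d*(z-o[2])/d[2])
for n,M,p in(("w4",M4,p4),("w5",Rt,s["tcp_pos"])):
    g=cv2.cvtColor(cv2.imread(f"pics/{n}.png"),6)
    print(n,[(r,int(x)) for r,x in enumerate(g[:,306:318].mean(1))][118:235])
    print("mm/px",[(r,Y(312,r,.046,M,p)[1].round(4)) for r in range(125,235,6)])
E
```

```text
w4 [(118, 47), (119, 47), (120, 47), (121, 46), (122, 46), (123, 47), (124, 46), (125, 46), (126, 46), (127, 46), (128, 46), (129, 46), (130, 46), (131, 46), (132, 46), (133, 46), (134, 46), (135, 46), (136, 45), (137, 46), (138, 45), (139, 45), (140, 46), (141, 46), (142, 46), (143, 46), (144, 46), (145, 45), (146, 42), (147, 90), (148, 140), (149, 157), (150, 157), (151, 157), (152, 157), (153, 157), (154, 157), (155, 157), (156, 134), (157, 83), (158, 44), (159, 47), (160, 48), (161, 46), (162, 105), (163, 139), (164, 144), (165, 141), (166, 140), (167, 138), (168, 130), (169, 146), (170, 158), (171, 158), (172, 158), (173, 159), (174, 159), (175, 159), (176, 159), (177, 159), (178, 159), (179, 159), (180, 159), (181, 159), (182, 159), (183, 159), (184, 159), (185, 159), (186, 160), (187, 160), (188, 160), (189, 160), (190, 160), (191, 160), (192, 130), (193, 100), (194, 100), (195, 101), (196, 101), (197, 112), (198, 137), (199, 156), (200, 165), (201, 167), (202, 167), (203, 167), (204, 167), (205, 166), (206, 165), (207, 165), (208, 164), (209, 163), (210, 162), (211, 162), (21
[... 2030 characters left out ...]
, (221, 164), (222, 164), (223, 164), (224, 164), (225, 164), (226, 164), (227, 164), (228, 164), (229, 164), (230, 164), (231, 165), (232, 165), (233, 165), (234, 164)]
mm/px [(125, np.float64(0.0148)), (131, np.float64(0.0105)), (137, np.float64(0.0062)), (143, np.float64(0.0018)), (149, np.float64(-0.0026)), (155, np.float64(-0.007)), (161, np.float64(-0.0115)), (167, np.float64(-0.016)), (173, np.float64(-0.0205)), (179, np.float64(-0.025)), (185, np.float64(-0.0296)), (191, np.float64(-0.0342)), (197, np.float64(-0.0389)), (203, np.float64(-0.0436)), (209, np.float64(-0.0483)), (215, np.float64(-0.053)), (221, np.float64(-0.0578)), (227, np.float64(-0.0626)), (233, np.float64(-0.0674))]
```

The image comparison puts the pad about 2.6 mm compressed at this click, so about 6 N. The next click would rest near 14.6 N, which is the "second click", so I'll regrip and give it one more.

```bash
python3 -m jog '-80 3.2 0 0 0 2.27;-80 3.2 0 0 0 2.27;-80 3.2 0 0 0 2.27;-80 3.2 0 0 0 2.27;-80 3.2 0 0 0 2.27;-80 3.2 0 0 0 2.27;-80 3.2 0 0 0 2.27;-80 3.2 0 0 0 2.27;-80 3.2 0 0 0 2.27;-80 3.2 0 0 0 2.27;-80 3.2 20 0 0 2.27;-80 3.2 40 0 0 2.27;-80 3.2 60 0 0 2.27;-80 3.2 100 0 0 2.27;-80 3.2 122 0 0 2.27;-80 3.2 132 0 0 2.27;-80 3.2 136 0 0 2.27;-80 3.2 136 0 0 2.27' 40; python3 k.py;python3 -m jog '0 0 0 0 0 0;0 0 0 0 0 0;0 0 0 0 0 0' 0 50; python3 k.py
```

```text
t: 27.68
tcp_pos: [0.5241, -0.1415, 0.0599]
eef_rot: [-2.957, 1.062, -0.001]
wrist_force: [0.5, -0.7, -0.1]
grip_width: 0.0364
grasp_force: 0.0
t 27.68 knob 1.457 F [ 0.5 -0.7 -0.1] M [0.127 0.029 0.039] z 0.0599 g 0.0364 tau6 0.009
avg -0.005 0.027 wrist width [ 0.524  -0.1414  0.0599]
t: 28.35
tcp_pos: [0.5237, -0.1414, 0.0594]
eef_rot: [2.957, -1.061, -0.0]
wrist_force: [-1.4, -0.5, 1.4]
grip_width: 0.0138
grasp_force: 50.0
t 28.35 knob 1.457 F [-1.4 -0.5  1.4] M [-0.061  0.182  0.051] z 0.0594 g 0.0138 tau6 0.113
avg 0.121 0.03 wrist width [ 0.5238 -0.1414  0.0594]
```

```bash
python3 -m jog '0 0 0 0 0 0.08;0 0 0 0 0 0.16;0 0 0 0 0 0.22;0 0 0 0 0 0.265;0 0 0 0 0 0.265'>/dev/null; python3 k.py; python3 -m jog '0 0 0 0 0 -0.02;0 0 0 0 0 -0.04;0 0 0 0 0 -0.05;0 0 0 0 0 -0.05'>/dev/null; python3 k.py
```

```text
t 29.27 knob 1.722 F [-4.5 -6.3  4.3] M [-1.088  1.017  0.31 ] z 0.0594 g 0.0139 tau6 0.721
avg 0.342 0.01 wrist width [ 0.5233 -0.1417  0.0594]
t 30.07 knob 1.671 F [-2.9 -5.1  2.8] M [-0.923  0.781  0.332] z 0.0594 g 0.0135 tau6 0.229
avg 0.333 0.038 wrist width [ 0.5234 -0.1417  0.0594]
```

```bash
python3 -m jog '0 0 0 0 0 0;0 0 0 0 0 0;0 0 -50 0 0 0;0 0 -90 0 0 -0.18;-20 -25 -136 0 0 -0.36;-51 -62 -136 0 0 -0.54;-51 -62 -136 0 0 -0.72;-51 -62 -136 0 0 -2.48;-51 -62 -136 0 0 -2.48;-51 -62 -136 0 0 -2.48;-51 -62 -136 0 0 -2.48;-51 -62 -136 0 0 -2.48;-51 -62 -136 0 0 -2.48;-51 -62 -136 0 0 -2.48;-51 -62 -136 0 0 -2.48;-51 -62 -136 0 0 -2.48;-51 -62 -136 0 0 -2.48;-51 -62 -136 0 0 -2.48;-51 -62 -136 0 0 -2.48;-51 -62 -136 0 0 -2.48' 40
python3 - <<'E'
from h import *
snapshot("top");im=snapshot("wrist");s=sense();cv2.imwrite("pics/w6.png",im)
print(s["t"],s["tcp_pos"],R.from_rotvec(s["eef_rot"]).as_matrix().round(3))
g=cv2.cvtColor(im,6)
print([(r,int(x)) for r,x in enumerate(g[:,306:318].mean(1))][124:200])
for r in range(125,205,6): print(r,ray("wrist",(r,312),.046)[1].round(4),end="; ")
E
```

```text
t: 32.88
tcp_pos: [0.541, -0.0629, 0.1954]
eef_rot: [2.217, 2.226, 0.0]
wrist_force: [-1.1, 0.3, 0.6]
grip_width: 0.0364
grasp_force: 0.0
32.975 [ 0.5409469  -0.06293378  0.19542696] [[-0.004  1.    -0.   ]
 [ 1.     0.004  0.   ]
 [ 0.    -0.    -1.   ]]
[(124, 46), (125, 47), (126, 50), (127, 50), (128, 49), (129, 96), (130, 135), (131, 145), (132, 142), (133, 141), (134, 142), (135, 127), (136, 108), (137, 107), (138, 103), (139, 96), (140, 106), (141, 111), (142, 109), (143, 105), (144, 98), (145, 99), (146, 106), (147, 108), (148, 108), (149, 103), (150, 97), (151, 103), (152, 108), (153, 110), (154, 106), (155, 97), (156, 91), (157, 110), (158, 137), (159, 158), (160, 166), (161, 168), (162, 168), (163, 168), (164, 169), (165, 168), (166, 167), (167, 166), (168, 165), (169, 164), (170, 163), (171, 163), (172, 163), (173, 163), (174, 164), (175, 165), (176, 165), (177, 165), (178, 164), (179, 163), (180, 163), (181, 164), (182, 165), (183, 166), (184, 166), (185, 167), (186, 167), (187, 165), (188, 153), (189, 126), (190, 109), (191, 103), (192, 104), (193, 120), (194, 145), (195, 158), (196, 162), (197, 162), (198, 162), (199, 162)]
125 0.0133; 131 0.0089; 137 0.0046; 143 0.0002; 149 -0.0042; 155 -0.0086; 161 -0.0131; 167 -0.0176; 173 -0.0221; 179 -0.0266; 185 -0.0312; 191 -0.0358; 197 -0.0405; 203 -0.0452;
```

View pics/w6.png

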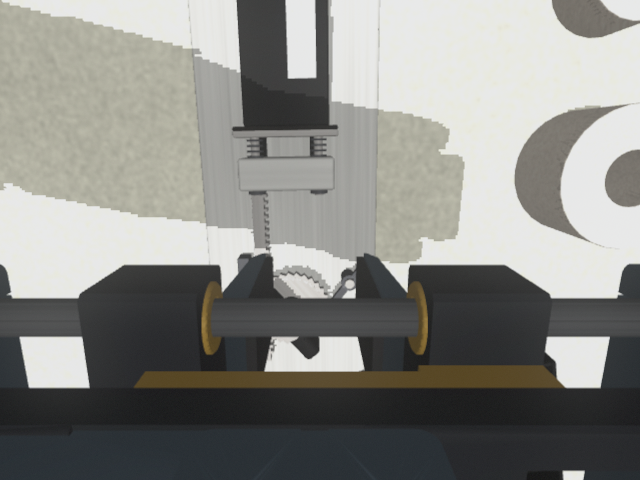

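The box is square against the stop and the pad hasn't moved. The jaw block sits 4.3 mm further in than before, which is exactly one click, so I estimate about 15 N. The gripper is clear, so I'm handing in.

```bash
python3 -c "
from rig import *
print(job_done())"
```

```text
the job is handed in; nothing more can be done
None
```

I handed in the job at about 33 s: the longer box lies square in the cradle against the end stop, held on the pawl at the second click. The pad force is about 15 N, estimated from images and knob torque since it can't be read directly; no verdict came back after hand-in.

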